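# Spare electrode from the parts tray into the rinsing trough

## Task

I am about to rinse the spare electrode. First lift the loose lid off the rinsing trough and set it flat, right way up, inside its lid rest; then pick the electrode out of the cluttered parts tray and lay it gently, without dropping it, down into the notches of both saddles in the trough. Leave the lid off, leave the other things in the tray, and do not disturb the beaker or the measuring cylinder.

Things in the scene. Friction and masses are not known exactly. Their poses are not given: they have to be found in the camera images.
- tray: open grey tray, fixed, 260 (x) x 240 (y) x 40 high, walls and floor 4; origin at centre of underside. In it the electrode, a screwdriver, syringe and brush lie side by side in any order, about along its y, some 55 mm apart; a marker and a USB stick lie along the -y wall. Beside the electrode's middle at least 25 mm of floor is free on each side: open the fingers only part way
- electrode: the spare electrode: a round rod 132 mm long (own y) and 16 to 19 mm thick with a fat tapering grip at one end and a short dark cap at the other, 75 g, lying in the tray. Origin at the underside of its middle; own z up
- electrode_mid (a point): centre of the electrode, 9.5 mm above its underside
- screwdriver: small screwdriver in the tray, 157 x 22 x 22, origin at the underside of its middle, long along own y
- syringe: syringe in the tray, 130 x 24 x 24, long along own y
- brush: thin dusting brush in the tray, 145 x 15 x 15, long along own y
- marker: marker pen in the tray, 135 x 17 x 16, long along own y
- usb: USB stick in the tray, 52 x 17 x 8, long along own y
- trough: white rinsing trough, fixed, 84 (x) x 190 (y) x 40 high, walls and floor 4; origin at centre of underside. The middle 70 mm of both long sides is cut down to 10 mm for fingers. Two saddle ribs (8 thick, across x) stand inside at y = -45 and +45; each has a notch 26 wide at x = 0, notch floor 12 over the underside, cheeks beside it 24 high
- trough_seat (a point): point midway between the two saddles at the height of the notch floors (12 mm over the trough's underside): the underside of the seated electrode comes here, its length along the trough's y
- lid: loose white lid lying on the trough, 84 (x) x 190 (y) plate 6 mm thick, 120 g; origin at the centre of the plate's underside; two ribs 5 mm deep under its ends keep it on the trough. On top a grey bar handle
- lid_grip (a point): centre of the lid's bar handle, 29 mm above the plate's underside: bar 14 mm wide (x), 70 mm long (y), 14 mm high, on two posts, with 16 mm free height under it
- lid_rest: low steel tray for the lid, fixed, outside 108 (x) x 214 (y) x 14 high, walls and floor 4 mm, so that the lid has 8 mm play all round; origin at the centre of its underside. The lid in it stands on its ribs, plate underside 9 mm above the rest's underside
- beaker: small glass beaker (bystander) standing on the worktop behind the tray, 44 mm wide, 59 high, origin under its centre
- cylinder: glass measuring cylinder (bystander) standing behind the work, foot 54 x 61, 170 high, origin under its centre
Not all that is in view belongs to the job. What is shaped like the marker but turquoise or yellow is not meant.

How it is judged:
By the outcome, as a careful person would: the job done as asked, in the order asked, and still so for the second after the job is handed in, with the robot touching nothing.
It also fails if it takes over 51 s, if anything falls off the work surface, if the arm or the gripper's body presses on something with over 40 N, if the wrist force passes 120 N, or if a joint passes its speed limit or range.

## Robot

A 7-joint arm with a two-finger parallel gripper is mounted at the origin on a cart in front of the work surface, level with it; the furniture and walls round the work are solid. World frame = base frame: x ahead of the robot, y to its left, z up, the work surface at z = 0. Lengths are in m, angles in rad, forces in N, time in s.
With the tool pointing down it reaches from about 0.425 to 1.025 m from the base axis. Payload 3.6 kg.
Tool frame: the origin (TCP) lies between the finger pads; the fingertips stand 19 mm ahead of it and the grasp point (between the pads) is the TCP; z points along the fingers, x is the direction in which the jaws open and shut, and the axes are right-handed (so a half turn about z gives the same grasp; the last joint's range is limited). The gripper opens to 85 mm and grips with 20 to 120 N. Pads are 22 mm wide; open, the fingers measure 114 mm over their backs; the gripper's body (76 mm by 85 mm) begins 54 mm behind the grasp point. The pads swing forward as they close: fully open they stand 13 mm farther back than shut.
Start: joints at [1.242, 0.591, 0.048, 1.609, -0.033, 0.943, -0.034], TCP at [0.169, -0.705, 0.25] pointing down, gripper open.
Joint ranges: [-2.69, 2.69], [-0.47, 2.24], [-1.27, 1.36], [0.19, 2.51], [-1.53, 4.68], [0.08, 2.07], [-3.09, 3.09]. Speed limits (rad/s): [2.57, 2.57, 3.14, 3.14, 3.14, 3.14, 3.14].

## Interface

Orientations are given as a rotation vector (axis times angle).
In Python, from station import ctrl gives the robot as it stands. The module is installed in compiled form; this text tells all that it offers.
- The arm moves only by the tool arm_command, never from a script. Its argument "series" is a list of rows, each a list of 4 numbers: the shift along the world's x, y, z in mm, then the turn about the world's z in degrees. A call has exactly 8 rows; each row is the pose to reach, as a shift and turn from the pose commanded when the call began; what a row does not reach only later rows make up. A row lasts 1/8 s, in which the tool goes at most 62.5 mm and 10.7 degrees, less where a joint would pass 70% of its speed; a pose out of reach is approached as far as the arm can. A call with a gripper value outside its range is refused whole. "jaw" is the opening, from 0 (shut) to 1 (fully open), set as the call begins (left out, the last holds). The fingers move at their own pace and stop on an object; "grip_force" is the grip in N (left out, the last holds). Time passes only in rows, so rows that repeat a pose let the fingers close, or fill a call up. It gives the time, the measured TCP pose, the force and the opening at its end, in the units of the state.
- ctrl.sense(): the state, without advancing time (a new reading comes with each control period).
- ctrl.grab_frame(name): name is "scene" or "top"; returns the picture (420x560x3 uint8, red, green, blue); there is no depth.
- ctrl.get_calibration(name): a dict with "vfov" (degrees; the focal length in pixels is half the picture's height over the tangent of half this angle, whatever the lens; pixels are square), "cx", "cy" (the principal point, pixels), "extrinsics" (4x4, takes a point from world to camera coordinates). Camera axes: x right, y up, looking along -z (the intrinsics and any distortion apply to the point x, -y, -z); pixel columns grow to the right and rows downward; lengths in m; the calibration is good to about 2 mm. A picture is of the moment at which its call begins. get_calibration takes no time and is no camera call.
- ctrl.sign_off(): hands the job in, once; it reports no verdict.
The state is a dict: "time": time; "joint_pos": joint angles; "joint_velocities": joint speeds; "tau": joint torques, N m; "tool_pos": TCP position; "eef_rot": TCP orientation; "contact_force": force on the tool from outside, world axes, zero at the start; "torque": the same for the moment, N m; "width": finger opening in m.
Only numpy, scipy, OpenCV 4.12 (cv2) and the standard library are available. Lean on these libraries where they do the work, as an engineer would, in place of code of your own. Each camera call takes 0.05 s, during which the arm holds its last target.

## Working session

There is one attempt and no reset: what is moved stays moved. The work goes in short steps, Python scripts to look and compute and a tool call to move; the robot and the scene stay as the last step left them, time stands still between calls to the robot, and variables do not carry over. Pictures are saved under pics/ and viewed, and the job is handed in when it is done.

Besides the shell and the picture viewer there is one more tool, called after "Request:" as name(argument=value, ...) on one line, values as JSON. arm_command: Moves the arm, as the interface text tells. Its arguments: {"type":"object","properties":{"series":{"type":"array"},"jaw":{"type":"number"},"grip_force":{"type":"number"}},"required":["series"]}

```bash
ls; mkdir -p pics; python3 - <<'E'
from station import ctrl
import cv2
s=ctrl.sense(); print(s)
for n in("scene","top"):
    print(n,ctrl.get_calibration(n))
    cv2.imwrite(f"pics/{n}0.png",ctrl.grab_frame(n)[:,:,::-1])
E
```

```text
pics
{'time': 0.0, 'joint_pos': array([ 1.24250991,  0.59213083,  0.04825481,  1.60981361, -0.03330915,
        0.94270515, -0.03370198]), 'joint_velocities': array([-8.52353841e-05,  6.80938913e-04, -3.13746456e-05, -4.90880162e-04,
       -1.86080886e-03, -3.35022369e-04,  1.45112801e-04]), 'tau': array([ 2.48670194e-04, -5.48695922e+01,  1.54671304e+00, -1.98124820e+01,
        9.40986763e-03,  8.77456478e-03, -6.10784213e-06]), 'tool_pos': array([ 0.16851768, -0.70434013,  0.24913454]), 'eef_rot': array([-2.46540622,  1.94501356,  0.00286736]), 'contact_force': array([-0.88093571, -0.49047351, -0.38525353]), 'torque': array([-0.01695808,  0.01142121, -0.05076011]), 'width': 0.08522339788714144}
scene {'vfov': 42.61337925171117, 'cx': 284.6891494270458, 'cy': 203.66814704693408, 'extrinsics': array([[ 0.90183861, -0.43196713, -0.00956709, -0.62900358],
       [ 0.19424235,  0.38555168,  0.90200876, -0.0789251 ],
       [-0.38594953, -0.81532466,  0.4316117 , -1.89699951],
       [ 0.        ,  0.        ,  0.        ,  1.        ]])}
top {'vfov': 55.20826088678749, 'cx': 276.61220080766094, 'cy': 211.19700759704187, 'extrinsics': array([[-0.02990616, -0.99951473, -0.00871375, -0.19584019],
       [ 0.99253118, -0.03072644,  0.11805822, -0.58260847],
       [-0.11826867, -0.005118  ,  0.99296844, -1.13350526],
       [ 0.        ,  0.        ,  0.        ,  1.        ]])}
```

View pics/scene0.png

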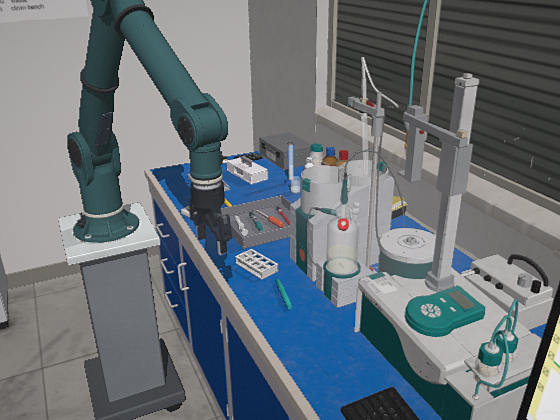

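View pics/top0.png

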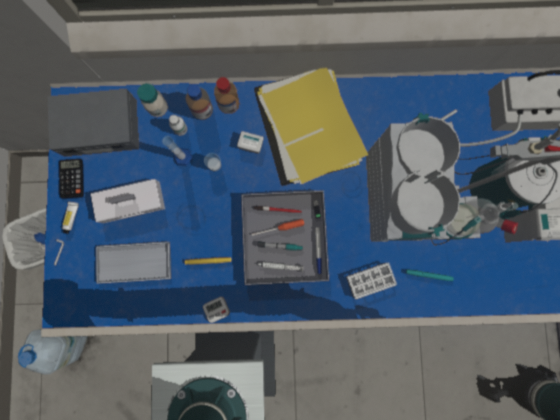

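```bash
python3 - <<'E'
import cv2
a=cv2.imread("pics/top0.png")
cv2.imwrite("pics/z1.png",cv2.resize(a[130:330,230:340],None,fx=3,fy=3,interpolation=cv2.INTER_CUBIC)[:600])
cv2.imwrite("pics/z2.png",cv2.resize(a[120:320,40:240],None,fx=3,fy=3,interpolation=cv2.INTER_CUBIC))
b=cv2.imread("pics/scene0.png")
cv2.imwrite("pics/z3.png",cv2.resize(b[130:290,180:340],None,fx=3.7,fy=3.7,interpolation=cv2.INTER_CUBIC))
E
```

```text
(no output)
```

View pics/z1.png

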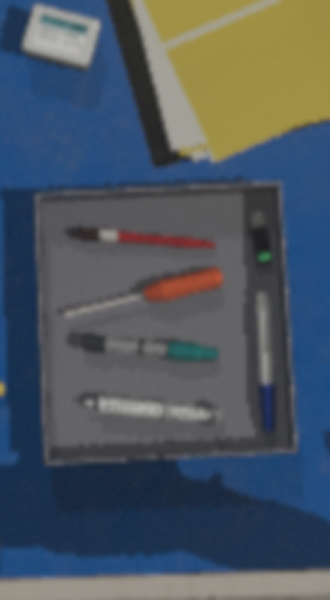

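View pics/z2.png

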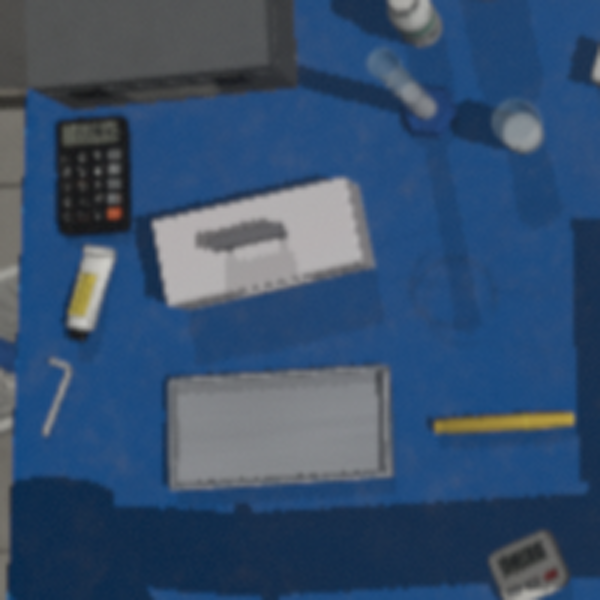

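View pics/z3.png

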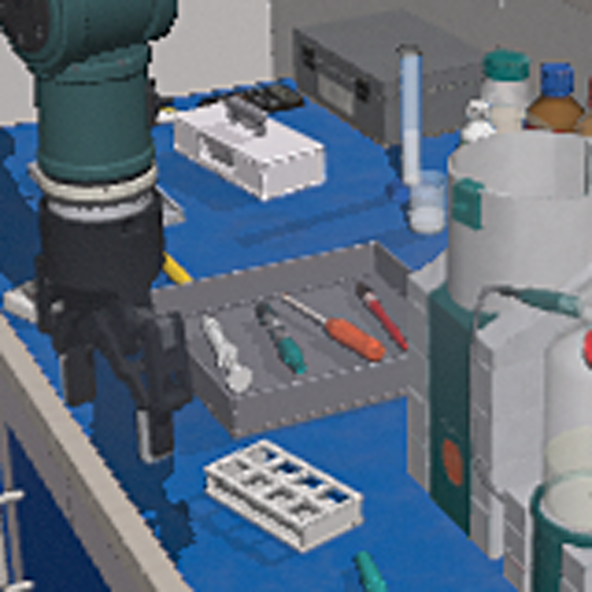

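```bash
cat > h.py <<'E'
import numpy as np, cv2
from station import ctrl
def K(n):
    c=ctrl.get_calibration(n); f=210/np.tan(np.radians(c['vfov']/2)); return c,f
def ray(n,u,v,k1=0):
    c,f=K(n); E=np.array(c['extrinsics']); 
    p=cv2.undistortPoints(np.array([[[u,v]]],float),np.array([[f,0,c['cx']],[0,f,c['cy']],[0,0,1]]),np.array([k1,0,0,0.]))[0,0]
    R=E[:3,:3]; d=R.T@np.array([p[0],-p[1],-1]); o=-R.T@E[:3,3]; return o,d
def at(n,u,v,z,k1=0):
    o,d=ray(n,u,v,k1); return o+d*(z-o[2])/d[2]
def proj(n,P,k1=0):
    c,f=K(n); E=np.array(c['extrinsics']); q=E[:3,:3]@np.asarray(P,float)+E[:3,3]
    r=cv2.projectPoints(np.array([[q[0],-q[1],-q[2]]]),np.zeros(3),np.zeros(3),np.array([[f,0,c['cx']],[0,f,c['cy']],[0,0,1]]),np.array([k1,0,0,0.]))[0]
    return r[0,0]
E
python3 - <<'E'
from h import *
a=cv2.imread("pics/top0.png"); hsv=cv2.cvtColor(a,cv2.COLOR_BGR2HSV)
nb=((hsv[...,1]<90)).astype(np.uint8)
n,l,st,_=cv2.connectedComponentsWithStats(nb,connectivity=4)
for i in range(1,n):
    x,y,w,h,A=st[i]
    if A>300 and 80<x<340 and 100<y<300:
        cs,_=cv2.findContours((l==i).astype(np.uint8),cv2.RETR_EXTERNAL,cv2.CHAIN_APPROX_NONE)
        c=max(cs,key=cv2.contourArea); r=cv2.minAreaRect(c); b=cv2.boxPoints(r)
        ap=cv2.approxPolyDP(c,4,True)[:,0]
        print(i,st[i],r,'\n',b.round(1).tolist(),'\n',ap.tolist())
m=np.zeros_like(a); m[nb>0]=255
cv2.imwrite("pics/m.png",m)
for k in (0,):
  print(ray("top",0,0)[0],ray("scene",0,0)[0])
E
```

```text
8 [237 131  27  23 437] ((249.8235626220703, 141.70590209960938), (24.73863410949707, 17.947635650634766), 14.03624439239502) 
 [[235.60000610351562, 147.39999389648438], [240.0, 130.0], [264.0, 136.0], [259.6000061035156, 153.39999389648438]] 
 [[241, 131], [237, 146], [258, 153], [263, 137]]
19 [  90  179   75   44 2311] ((126.82809448242188, 200.74362182617188), (33.110191345214844, 71.6722640991211), 77.19573211669922) 
 [[88.19999694824219, 192.5], [158.10000610351562, 176.6999969482422], [165.39999389648438, 208.89999389648438], [95.5999984741211, 224.8000030517578]] 
 [[159, 182], [150, 179], [90, 193], [95, 220], [163, 209]]
27 [ 241  190   88   96 7224] ((283.9498291015625, 237.27178955078125), (91.90486907958984, 84.4275131225586), 87.0643310546875) 
 [[239.39999389648438, 193.5], [323.79998779296875, 189.1999969482422], [328.5, 281.0], [244.10000610351562, 285.29998779296875]] 
 [[323, 191], [241, 195], [245, 284], [328, 280]]
42 [  96  242   75   41 2809] ((132.49862670898438, 261.9787902832031), (37.774192810058594, 75.27235412597656), 86.34777069091797) 
 [[93.69999694824219, 245.5], [168.89999389648438, 240.6999969482422], [171.3000030517578, 278.3999938964844], [96.0999984741211, 283.20001220703125]] 
 [[169, 243], [96, 246], [96, 281], [170, 278]]
[ 0.43834208 -0.21944792  1.19261017] [-0.14955575 -1.78794965  0.88394058]
```

View pics/m.png

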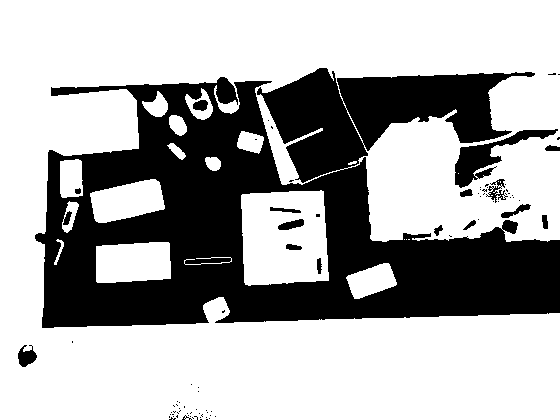

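```bash
python3 - <<'E'
from h import *
for nm,cs,z in (("tray",[[323.5,190.5],[241,194.5],[245,284.5],[328,280.5]],.04),("rest",[[169.5,242.5],[95.5,245.5],[96,282],[171,278]],.014),("lid",[[157.5,179],[90,193],[96,220.5],[161.5,206.5]],.046)):
  for k1 in(0,-.1,-.2):
    P=np.array([at("top",u,v,z,k1) for u,v in cs])[:,:2]
    e=[np.linalg.norm(P[i]-P[(i+1)%4]).round(4) for i in range(4)]
    print(nm,k1,P.mean(0).round(4),e)
E
```

```text
tray 0 [ 0.5007 -0.2334] [np.float64(0.24), np.float64(0.2582), np.float64(0.2351), np.float64(0.2582)]
tray -0.1 [ 0.5003 -0.2335] [np.float64(0.2403), np.float64(0.2591), np.float64(0.2362), np.float64(0.2592)]
tray -0.2 [ 0.4999 -0.2336] [np.float64(0.2407), np.float64(0.26), np.float64(0.2372), np.float64(0.2602)]
rest 0 [0.4426 0.2104] [np.float64(0.2178), np.float64(0.106), np.float64(0.2184), np.float64(0.1032)]
rest -0.1 [0.4403 0.2181] [np.float64(0.2273), np.float64(0.1088), np.float64(0.2285), np.float64(0.1043)]
rest -0.2 [0.4378 0.2268] [np.float64(0.2385), np.float64(0.1121), np.float64(0.2409), np.float64(0.1056)]
lid 0 [0.6219 0.2204] [np.float64(0.1993), np.float64(0.0831), np.float64(0.192), np.float64(0.082)]
lid -0.1 [0.6226 0.2279] [np.float64(0.2084), np.float64(0.0853), np.float64(0.2004), np.float64(0.0829)]
lid -0.2 [0.6233 0.2365] [np.float64(0.2193), np.float64(0.0879), np.float64(0.2103), np.float64(0.0839)]
```

```bash
python3 - <<'E'
from h import *
a=cv2.imread("pics/top0.png"); hsv=cv2.cvtColor(a,cv2.COLOR_BGR2HSV)
# table edge straightness, sat crossing, subpixel
s=hsv[...,1].astype(float)
pts=[]
for u in range(60,540,10):
    col=s[305:340,u]; 
    i=[j for j in range(34) if col[j]>=110>col[j+1]]
    if i: j=i[-1]; pts.append((u,305+j+(col[j]-110)/(col[j]-col[j+1])))
p=np.array(pts); q=np.polyfit(p[:,0],p[:,1],2); print(len(p),q, 'sag',q[0]*240**2); print((p[:,1]-np.polyval(np.polyfit(p[:,0],p[:,1],1),p[:,0])).round(1))
c=ctrl.get_calibration("top");c.pop("extrinsics");print(c)
E
```

```text
47 [ 3.15764874e-06 -3.05989262e-02  3.28598500e+02] sag 0.18188056760931728
[-0.3 -0.2 -0.1 -0.5  0.   0.2  0.3  0.2  0.3  0.3  0.   0.1  0.2  0.3
 -0.   0.2  0.   0.1  0.1  0.3  0.   0.2  0.2 -0.1 -0.6 -0.5 -0.4 -0.6
 -0.7  0.  -0.6 -0.6  0.1  0.2  0.   0.2  0.2 -0.2  0.2  0.1  0.3  0.
  0.3  0.3 -0.   0.1  0.1]
{'vfov': 55.20826088678749, 'cx': 276.61220080766094, 'cy': 211.19700759704187}
```

```bash
python3 - <<'E'
from h import *
a=cv2.imread("pics/top0.png"); g=cv2.cvtColor(a,cv2.COLOR_BGR2GRAY)
np.set_printoptions(linewidth=250)
print(g[176:226:2,86:170:3])
print("handle");print(g[188:210,100:140])
hsv=cv2.cvtColor(a,cv2.COLOR_BGR2HSV)
z=np.zeros_like(g);z[170:230,80:170]=1
m=((g>165)&(hsv[...,1]<90)&(z>0)).astype(np.uint8)
m=cv2.morphologyEx(m,cv2.MORPH_OPEN,np.ones((3,3)))
cs,_=cv2.findContours(m,cv2.RETR_EXTERNAL,2); c=max(cs,key=cv2.contourArea)
b=cv2.boxPoints(cv2.minAreaRect(c)); print(b, cv2.minAreaRect(c))
P=np.array([at("top",u,v,.046)[:2] for u,v in b]);print(P,P.mean(0),[np.linalg.norm(P[i]-P[i-1]) for i in range(4)])
d=P[2]-P[1];print(np.degrees(np.arctan2(d[1],d[0])))
m=((g<125)&(z>0));m[:190]=0;m[208:]=0;m[:,:102]=0;m[:,140:]=0;m=m.astype(np.uint8)
cs,_=cv2.findContours(m,cv2.RETR_EXTERNAL,2); c=max(cs,key=cv2.contourArea)
r=cv2.minAreaRect(c);b=cv2.boxPoints(r);print(r,b)
P=np.array([at("top",u,v,.073)[:2] for u,v in b]);print(P,P.mean(0),[np.linalg.norm(P[i]-P[i-1]) for i in range(4)])
E
```

```text
[[ 70  70  71  70  68  71  70  71  71  73  72  72  72  71  72  72  72  74  75  73  72  71  70  73  72  71  73  71]
 [ 70  70  73  70  71  73  74  71  70  72  72  71  73  72  71  71  72  73  70  64  61  70  87  84  74  71  70  70]
 [ 71  70  71  70  73  75  75  69  68  72  75  73  73  72  71  70  67  57  55  68 101 130 167 142  88  74  72  70]
 [ 70  70  71  70  73  73  73  70  69  70  73  72  69  65  57  54  69  93 126 161 171 175 175 157 119  75  71  70]
 [ 70  70  71  70  71  71  70  68  70  71  65  52  51  67  86 125 162 170 177 177 177 176 177 176 120  76  70  71]
 [ 71  71  69  70  70  70  67  66  62  50  61  83 123 160 168 177 176 177 177 177 177 177 176 172 120  83  71  73]
 [ 73  72  71  69  65  60  49  61  77 124 147 169 177 177 178 178 177 177 178 176 177 176 176 175 128  90  73  73]
 [ 68  63  61  51  55  74 122 148 167 176 177 177 177 176 177 178 176 176 177 177 177 177 177 178 130  96  74  75]
 [ 47  44  71 117 134 167 178 177 177 177 178 176 173 166 159 174 177 178 178 177 176 176 177 177 133 103  74  74]
 [ 43  48 166 175 175 177 177 177 177 175 170 149 120 110 104 122
[... 5590 characters left out ...]
7 0.13976075]
 [0.6011289  0.12193846]
 [0.56455134 0.30543796]] [0.62150368 0.2229518 ] [np.float64(0.07943061407305337), np.float64(0.18859392456008092), np.float64(0.07960771062346023), np.float64(0.18710954751350647)]
-167.06318539583702
((119.92939758300781, 198.18234252929688), (7.701031684875488, 28.417892456054688), 77.47119140625) [[105.22351  197.50587 ]
 [132.96469  191.34117 ]
 [134.63528  198.85881 ]
 [106.894104 205.02351 ]]
[[0.62569559 0.26989083]
 [0.64090985 0.19140333]
 [0.61921702 0.18640085]
 [0.60406395 0.26471595]] [0.6224716  0.22810274] [np.float64(0.022242010485199932), np.float64(0.0799484965169278), np.float64(0.02226215749435298), np.float64(0.07976761165920519)]
```

```bash
python3 - <<'E'
from h import *
from scipy.spatial.transform import Rotation as R
a=cv2.imread("pics/top0.png")
c=cv2.resize(a[230:280,245:310],None,fx=12,fy=12,interpolation=cv2.INTER_NEAREST)
cv2.imwrite("pics/e1.png",c)
b=cv2.imread("pics/scene0.png")
cv2.imwrite("pics/e2.png",cv2.resize(b[190:255,225:310],None,fx=9,fy=9,interpolation=cv2.INTER_CUBIC))
M=R.from_rotvec(ctrl.sense()['eef_rot']).as_matrix();print(M.round(3),"tool x yaw",np.degrees(np.arctan2(M[1,0],M[0,0])))
def yaw(p,q,z):
    d=at("top",*p,z)-at("top",*q,z);return np.degrees(np.arctan2(d[1],d[0]))
print("rest yaw",yaw((95.5,245.5),(169.5,242.5),.014)-90,yaw((96,282),(171,278),.014)-90,yaw((95.5,245.5),(96,282),.014),yaw((169.5,242.5),(171,278),.014))
print("tray yaw",yaw((241,194.5),(323.5,190.5),.04)-90,yaw((245,284.5),(328,280.5),.04)-90,)
print("cyl",at("top",183,157,0),"top",at("top",167,138,.17),"beaker",at("top",212,165,0))
print("syringe ends",at("top",256,264,.014),at("top",303,268,.014))
print("elec ends",at("top",252.7,243.3,.014),at("top",302.7,247.3,.014))
E
```

```text
[[ 0.233 -0.973 -0.001]
 [-0.973 -0.233  0.002]
 [-0.002  0.    -1.   ]] tool x yaw -76.54185546117806
rest yaw 0.5798686378381745 1.322171473879692 2.1333128481356733 2.5187256729178746
tray yaw 1.0141837337712616 1.036046887428057
cyl [0.75536238 0.06670777 0.        ] top [0.76264294 0.06790485 0.17      ] beaker [ 0.72765366 -0.0214286   0.        ]
syringe ends [ 0.42584475 -0.14876335  0.014     ] [ 0.4102561 -0.2850231  0.014    ]
elec ends [ 0.48623648 -0.14053069  0.014     ] [ 0.47015591 -0.28640338  0.014     ]
```

View pics/e1.png

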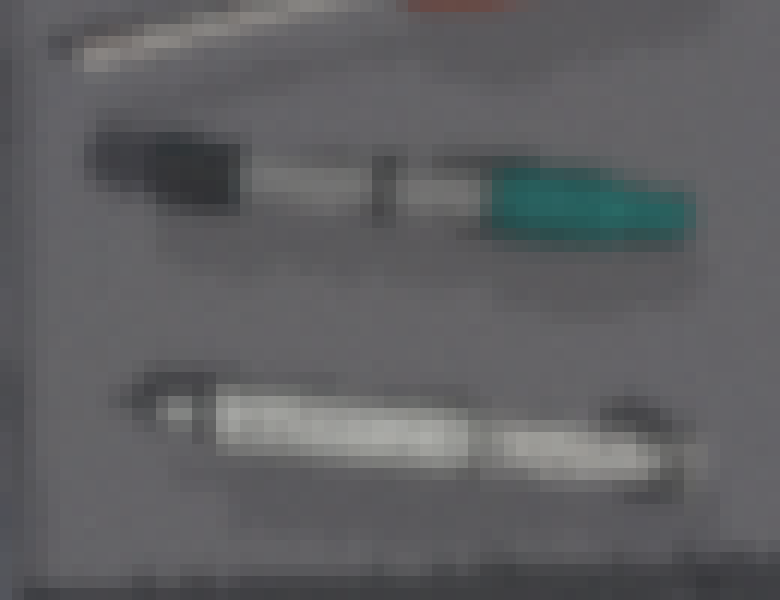

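View pics/e2.png

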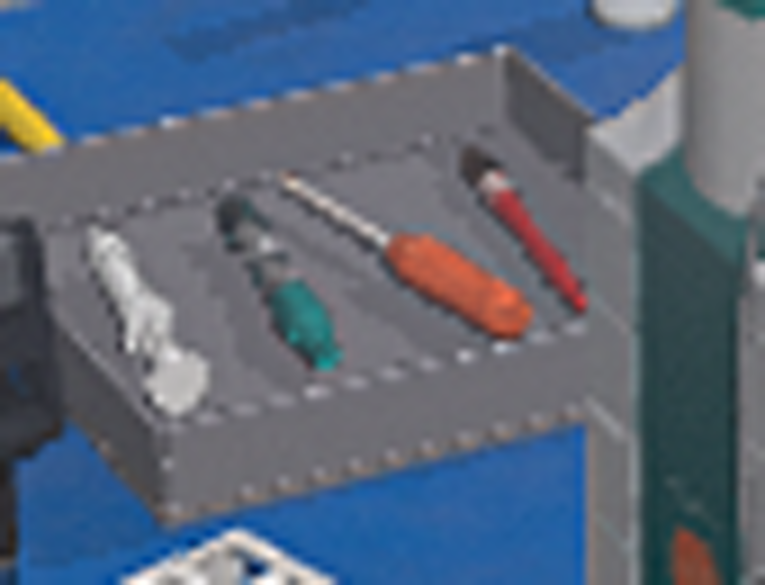

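```bash
python3 - <<'E'
from h import *
p=at("top",257.5,244,.0135);q=at("top",302.9,247.5,.0135)
m=(p+q)/2;d=p-q
print(p,q,"mid",m,"len",np.linalg.norm(d),"yaw",np.degrees(np.arctan2(d[1],d[0]))-90)
P=at("top",252.5,243.3,.0135)
for x in(p,q,m,P): print(proj("scene",x), (proj("scene",x)-[225,190])*9)
# scene rays
print(at("scene",251.1,212.8,.0135),at("scene",261.7,230.2,.0135))
E
```

```text
[ 0.48378618 -0.15451307  0.0135    ] [ 0.46956958 -0.28699404  0.0135    ] mid [ 0.47667788 -0.22075356  0.0135    ] len 0.13324157762627814 yaw -6.124998787000763
[249.90681055 212.59164281] [224.16129499 203.3247853 ]
[260.76518063 228.9112379 ] [321.88662563 350.20114108]
[255.17341761 220.50709366] [271.56075847 274.56384294]
[249.02099702 210.85793036] [216.18897316 187.72137328]
[ 0.48701183 -0.15802602  0.0135    ] [ 0.46875225 -0.29692053  0.0135    ]
```

Request:
arm_command(series=[[27, 55, 0, 10], [54, 110, 0, 20], [81, 165, 0, 30], [108, 220, 0, 40], [135, 275, 0, 50], [162, 330, 0, 60], [189, 385, 0, 70], [216, 440, 0, 80]], jaw=0.8)

```text
time: 1.1
tool_pos: [0.3851, -0.2633, 0.2503]
eef_rot: [3.14, 0.103, 0.0]
contact_force: [0.7, 0.3, 0.1]
width: 0.0683
```

Request:
arm_command(series=[[27, 55, 0, 8], [54, 110, 0, 8], [81, 165, 0, 8], [108, 220, -10, 8], [135, 275, -30, 8], [162, 330, -50, 8], [189, 385, -70, 8], [216, 440, -80, 8]])

```text
time: 2.1
tool_pos: [0.5983, 0.1711, 0.1695]
eef_rot: [3.125, 0.313, -0.004]
contact_force: [1.9, 0.3, 0.1]
width: 0.0683
```

Request:
arm_command(series=[[10, 24, 0, 0], [21, 48, -10, 0], [21, 48, -30, 0], [21, 48, -50, 0], [21, 48, -55, 0], [21, 48, -55, 0], [21, 48, -55, 0], [21, 48, -55, 0]])

```text
time: 3.1
tool_pos: [0.6198, 0.2182, 0.1171]
eef_rot: [-3.126, -0.313, -0.002]
contact_force: [-0.4, 0.6, -0.7]
width: 0.0685
```

```bash
python3 - <<'E'
from h import *
for n,(x,y,w,h) in (("top",(80,150,110,90)),("scene",(190,120,110,90))):
    a=ctrl.grab_frame(n)[:,:,::-1]; cv2.imwrite(f"pics/{n}1.png",a)
    cv2.imwrite(f"pics/{n}1z.png",cv2.resize(a[y:y+h,x:x+w],None,fx=6,fy=6,interpolation=cv2.INTER_CUBIC))
print(ctrl.sense()['tool_pos'])
E
```

```text
[0.61968602 0.21821356 0.11687437]
```

View pics/top1z.png

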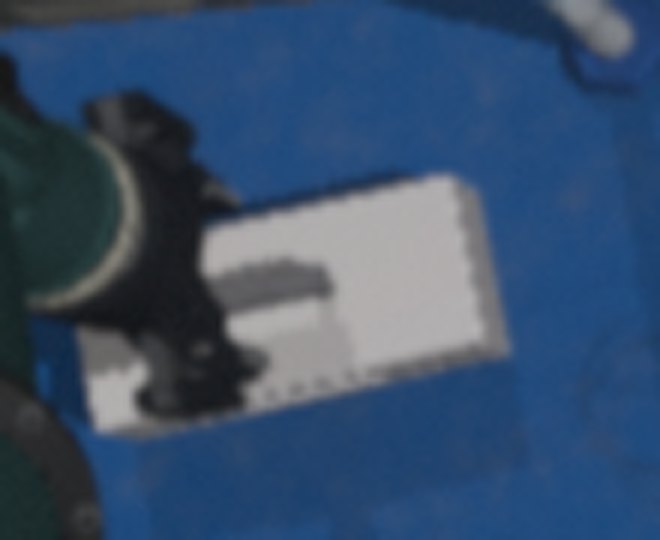

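View pics/scene1z.png

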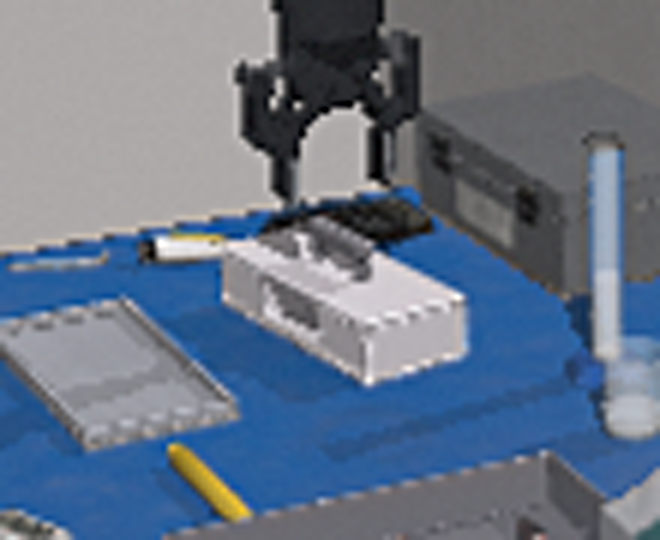

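Request:
arm_command(series=[[2, 4, -12, 0], [2, 4, -25, 0], [2, 4, -36, 0], [2, 4, -45, 0], [2, 4, -46, 0], [2, 4, -46, 0], [2, 4, -46, 0], [2, 4, -46, 0]])

```text
time: 4.2
tool_pos: [0.6216, 0.2222, 0.0707]
eef_rot: [-3.126, -0.313, -0.001]
contact_force: [0.5, 0.2, -0.7]
width: 0.0681
```

Request:
arm_command(series=[[0, 0, 0, 0], [0, 0, 0, 0], [0, 0, 0, 0], [0, 0, 0, 0], [0, 0, 0, 0], [0, 0, 0, 0], [0, 0, 0, 0], [0, 0, 2, 0]], jaw=0, grip_force=50)

```text
time: 5.2
tool_pos: [0.6207, 0.2218, 0.0717]
eef_rot: [3.125, 0.314, -0.002]
contact_force: [0.3, -0.1, -1.5]
width: 0.0129
```

```bash
python3 - <<'E'
from h import *
a=cv2.imread("pics/top0.png")
cv2.imwrite("pics/r.png",cv2.resize(a[235:290,88:178],None,fx=8,fy=8,interpolation=cv2.INTER_NEAREST))
L=at("top",95.5,264,.014);R0=at("top",170.2,260.2,0);print(L,R0,at("top",170.2,260.2,.014))
E
```

```text
[0.43982349 0.32012273 0.014     ] [0.44438328 0.10531794 0.        ] [0.44431237 0.10150553 0.014     ]
```

View pics/r.png

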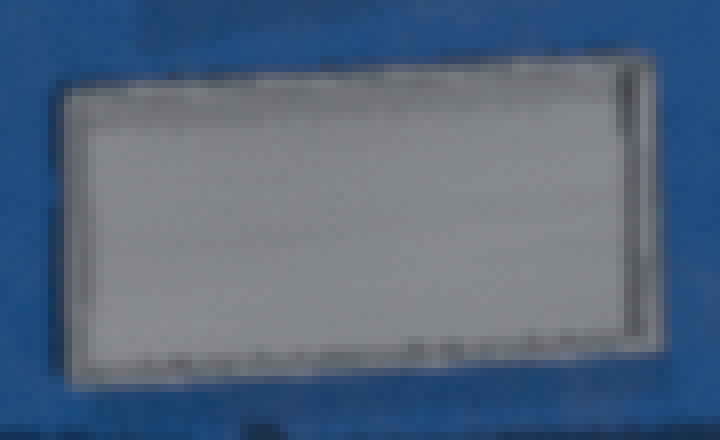

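Request:
arm_command(series=[[0, 0, 6, 0], [0, 0, 14, 0], [0, 0, 24, 0], [0, 0, 36, 0], [0, 0, 44, 0], [-6, 0, 48, 0], [-18, -1, 50, 0], [-36, -2, 50, -2]])

```text
time: 6.2
tool_pos: [0.5843, 0.2199, 0.1221]
eef_rot: [3.131, 0.257, -0.001]
contact_force: [-1.6, 0.2, -1.0]
width: 0.013
```

Request:
arm_command(series=[[-25, -2, 0, -1], [-50, -3, 0, -2], [-75, -4, 0, -4], [-100, -5, 0, -5], [-120, -6, 0, -6], [-135, -7, 0, -7], [-142, -8, 0, -8], [-143, -8, 0, -8]])

```text
time: 7.2
tool_pos: [0.4422, 0.2121, 0.1223]
eef_rot: [3.141, 0.04, 0.0]
contact_force: [0.9, 0.3, -1.0]
width: 0.0131
```

```bash
python3 - <<'E'
from h import *
for n,(x,y,w,h) in (("top",(80,190,120,100)),("scene",(170,120,120,100))):
    a=ctrl.grab_frame(n)[:,:,::-1]; cv2.imwrite(f"pics/{n}2.png",a)
    cv2.imwrite(f"pics/{n}2z.png",cv2.resize(a[y:y+h,x:x+w],None,fx=6,fy=6,interpolation=cv2.INTER_CUBIC))
s=ctrl.sense();print(s['tool_pos'],s['eef_rot'],s['width'],s['contact_force'],s['joint_pos'])
E
```

```text
[0.44308317 0.21233539 0.12231641] [-3.14091041e+00 -3.93732697e-02 -1.38081247e-03] 0.012734993903723523 [-0.14654452 -0.48558457 -0.94480722] [-0.29258576  0.52713086 -0.32668503  2.21276446  0.37865432  0.45222716
 -0.89588234]
```

View pics/top2z.png

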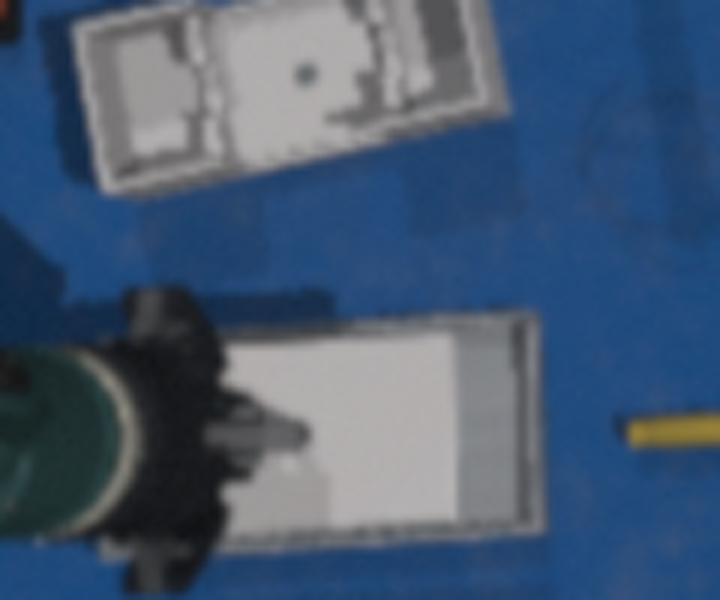

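View pics/scene2z.png

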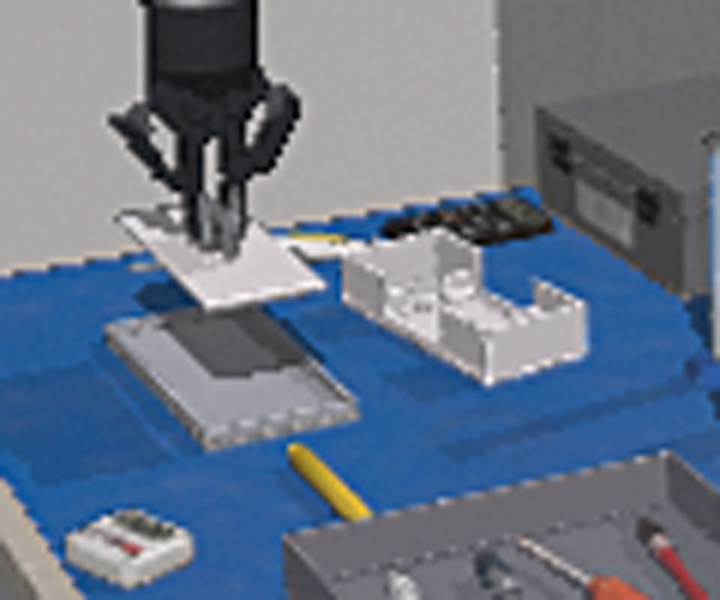

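```bash
python3 - <<'E'
from h import *
f=lambda X,Y,z: at("top",80+X/6-.4,190+Y/6-.4,z)
A=f(455,332,.0965);B=f(459,524,.0965);print("lid right corners",A,B,np.linalg.norm(A-B))
m=(A+B)/2; print("lid centre",m+[0,.095,0])
d=A-B;print("yaw",np.degrees(np.arctan2(d[1],d[0])))
A=f(540,312,.014);B=f(545,530,.014);print("rest right",A,B,np.linalg.norm(A-B),(A+B)/2+[0,.107,0]); d=A-B;print("yaw",np.degrees(np.arctan2(d[1],d[0])))
E
```

```text
lid right corners [0.48647018 0.11946578 0.0965    ] [0.40011573 0.11716009 0.0965    ] 0.08638522753048301
lid centre [0.44329295 0.21331294 0.0965    ]
yaw 1.529450906861464
rest right [0.49859664 0.10334804 0.014     ] [0.39313499 0.10075319 0.014     ] 0.10549356552012314 [0.44586582 0.20905062 0.014     ]
yaw 1.4094604438861316
```

Request:
arm_command(series=[[1, -1, -12, 0], [1, -1, -28, 0], [1, -1, -44, 0], [1, -1, -58, 0], [1, -1, -68, 0], [1, -1, -74, 0], [1, -1, -77, 0], [1, -1, -79, 0]])

```text
time: 8.3
tool_pos: [0.4435, 0.2112, 0.0433]
eef_rot: [-3.141, -0.04, -0.001]
contact_force: [-0.5, -0.2, -1.4]
width: 0.013
```

Request:
arm_command(series=[[0, 0, -1, 0], [0, 0, -2, 0], [0, 0, -3, 0], [0, 0, -3.5, 0], [0, 0, -4, 0], [0, 0, -4, 0], [0, 0, -4, 0], [0, 0, -4, 0]])

```text
time: 9.3
tool_pos: [0.4434, 0.2112, 0.0394]
eef_rot: [-3.141, -0.04, -0.0]
contact_force: [-0.7, -0.1, 3.1]
width: 0.013
```

Request:
arm_command(series=[[0, 0, 0, 0], [0, 0, 0, 0], [0, 0, 0, 0], [0, 0, 0, 0], [0, 0, 0, 0], [0, 0, 8, 0], [0, 0, 24, 0], [0, 0, 50, 0]], jaw=0.7)

```text
time: 10.3
tool_pos: [0.4429, 0.2109, 0.0897]
eef_rot: [3.14, 0.04, -0.002]
contact_force: [0.4, 0.0, 0.4]
width: 0.0598
```

Request:
arm_command(series=[[0, 0, 50, 0], [0, -50, 80, -1], [0, -110, 100, -2], [0, -170, 100, -3], [4, -230, 100, -4], [8, -290, 100, -5], [12, -340, 100, -6], [15, -380, 100, -7]])

```text
time: 11.3
tool_pos: [0.4579, -0.1714, 0.1898]
eef_rot: [3.137, -0.156, 0.001]
contact_force: [0.1, -0.0, -0.5]
width: 0.0599
```

```bash
python3 - <<'E'
from h import *
for n,(x,y,w,h) in (("top",(80,170,120,120)),("scene",(170,120,120,100))):
    a=ctrl.grab_frame(n)[:,:,::-1]; cv2.imwrite(f"pics/{n}3.png",a)
    cv2.imwrite(f"pics/{n}3z.png",cv2.resize(a[y:y+h,x:x+w],None,fx=5,fy=5,interpolation=cv2.INTER_CUBIC))
E
```

```text
(no output)
```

View pics/top3z.png

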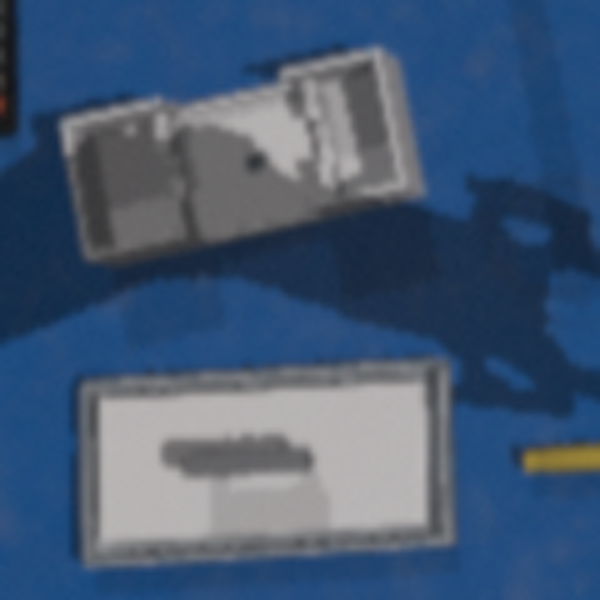

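View pics/scene3z.png

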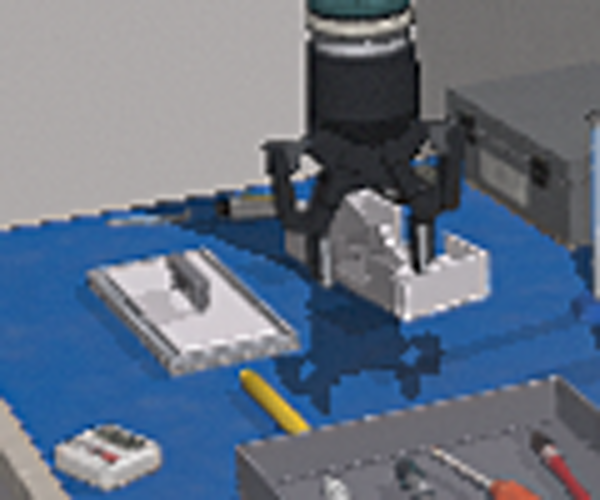

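View pics/top3.png

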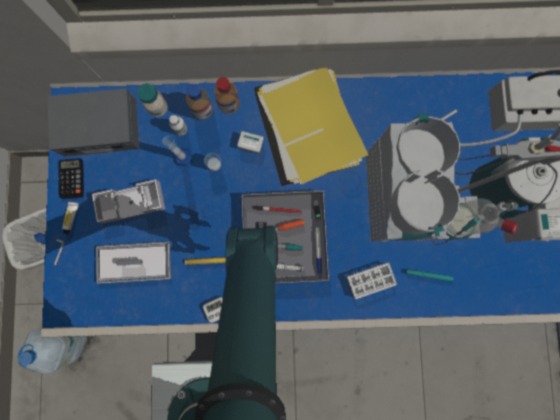

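Request:
arm_command(series=[[10, -26, 0, 0], [19, -51, -25, 0], [19, -51, -60, 0], [19, -51, -90, 0], [19, -51, -115, 0], [19, -51, -125, 0], [19, -51, -125, 0], [19, -51, -125, 0]], jaw=0.4)

```text
time: 12.4
tool_pos: [0.478, -0.2199, 0.0652]
eef_rot: [3.137, -0.152, 0.003]
contact_force: [-0.1, 0.4, -0.4]
width: 0.0342
```

```bash
python3 - <<'E'
from h import *
for n,(x,y,w,h) in (("top",(230,180,110,110)),("scene",(210,170,120,100))):
    a=ctrl.grab_frame(n)[:,:,::-1]; cv2.imwrite(f"pics/{n}4.png",a)
    cv2.imwrite(f"pics/{n}4z.png",cv2.resize(a[y:y+h,x:x+w],None,fx=5,fy=5,interpolation=cv2.INTER_CUBIC))
s=ctrl.sense();print(s['tool_pos'],proj("scene",s['tool_pos']),proj("scene",s['tool_pos']-[0,0,.019]))
E
```

```text
[ 0.47798432 -0.22004618  0.06522474] [254.94735529 207.1408973 ] [255.1289462  212.02865568]
```

View pics/top4z.png

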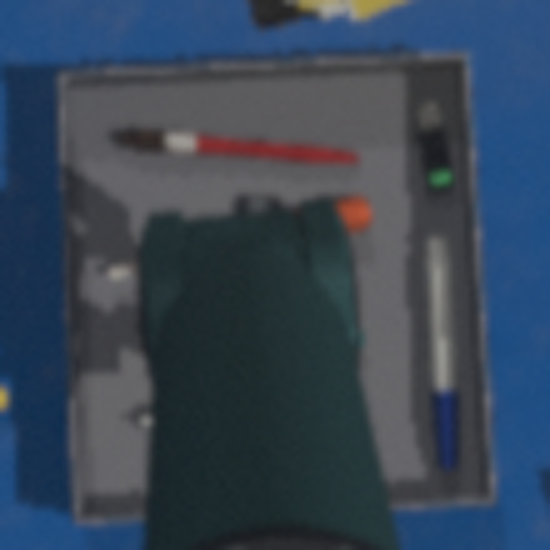

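View pics/scene4z.png

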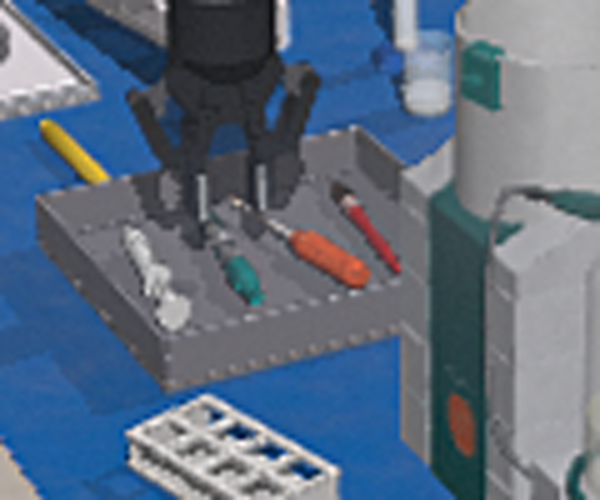

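Request:
arm_command(series=[[-1, -3, -8, 0], [-1, -3, -17, 0], [-1, -3, -26, 0], [-1, -3, -33, 0], [-1, -3, -37, 0], [-1, -3, -39, 0], [-1, -3, -40, 0], [-1, -3, -40, 0]])

```text
time: 13.5
tool_pos: [0.4764, -0.2229, 0.0243]
eef_rot: [3.138, -0.152, 0.0]
contact_force: [0.6, 0.4, -0.7]
width: 0.0341
```

Request:
arm_command(series=[[0, 0, 0, 0], [0, 0, 0, 0], [0, 0, 0, 0], [0, 0, 0, 0], [0, 0, 0, 0], [0, 0, 0, 0], [0, 0, 0, 0], [0, 0, 0, 0]], jaw=0, grip_force=50)

```text
time: 14.5
tool_pos: [0.4766, -0.223, 0.0246]
eef_rot: [3.138, -0.152, 0.001]
contact_force: [-0.2, -0.4, 5.5]
width: 0.0139
```

Request:
arm_command(series=[[0, 0, 2, 0], [0, 0, 5, 0], [0, 0, 12, 0], [0, 0, 24, 0], [0, 0, 40, 0], [0, 0, 58, 0], [0, 0, 76, 0], [0, 0, 90, 0]])

```text
time: 15.5
tool_pos: [0.4766, -0.2231, 0.116]
eef_rot: [3.137, -0.152, 0.002]
contact_force: [-0.2, 0.2, -1.2]
width: 0.0135
```

```bash
python3 - <<'E'
from h import *
for n,(x,y,w,h) in (("top",(80,165,95,65)),("scene",(210,150,120,100))):
    a=ctrl.grab_frame(n)[:,:,::-1]; cv2.imwrite(f"pics/{n}5.png",a)
    cv2.imwrite(f"pics/{n}5z.png",cv2.resize(a[y:y+h,x:x+w],None,fx=8 if n=="top" else 5,fy=8 if n=="top" else 5,interpolation=cv2.INTER_NEAREST if n=="top" else 2))
s=ctrl.sense();print(s['tool_pos'],s['width'],s['contact_force'],s['torque'])
E
```

```text
[ 0.47733692 -0.22332353  0.1162096 ] 0.013634946937883249 [-0.26057642  0.42674518 -1.63833011] [-0.03970863 -0.06134553 -0.01220985]
```

View pics/top5z.png

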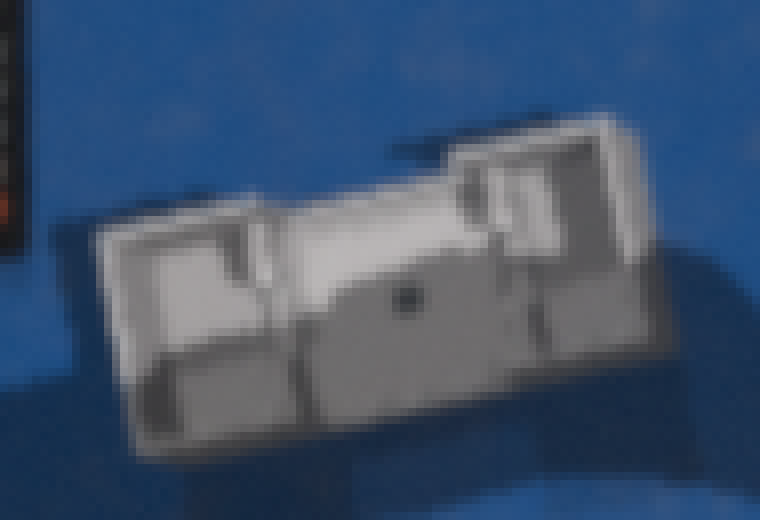

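View pics/scene5z.png

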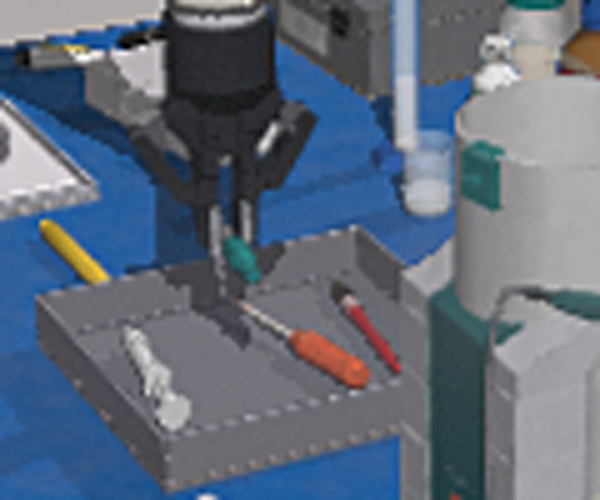

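```bash
python3 - <<'E'
from h import *
f=lambda X,Y,z: at("top",80+X/8-.5,165+Y/8-.5,z)
TL,TR,BL,BR=f(98,230,.04),f(612,115,.04),f(138,455,.04),f(655,348,.04)
print(TL,TR,BL,BR)
n=np.linalg.norm;print("len",n(TL-TR),n(BL-BR),"wid",n(TL-BL),n(TR-BR))
y=lambda d:np.degrees(np.arctan2(d[1],d[0]))
print("yaw",y(TL-TR)-90,y(BL-BR)-90,y(TL-BL),y(TR-BR))
print("centre",(TL+TR+BL+BR)/4)
print("from left end",(TL+BL)/2-.095*np.array([-np.sin(.2),np.cos(.2),0]))
print("drain",f(407,298,.004))
# saddle cheeks tops z=.024: left saddle notch / right saddle
E
python3 - <<'E'
import cv2
a=cv2.imread('pics/scene3.png')
a2=cv2.imread('pics/scene5.png')
cv2.imwrite('pics/t5.png',cv2.resize(a2[145:195,215:285],None,fx=10,fy=10,interpolation=2))
a=cv2.imread('pics/scene2.png')
cv2.imwrite('pics/t2.png',cv2.resize(a[145:195,215:285],None,fx=10,fy=10,interpolation=2))
E
```

```text
[0.64501969 0.32401252 0.04      ] [0.68174017 0.13639026 0.04      ] [0.56208812 0.30746678 0.04      ] [0.59530036 0.12028377 0.04      ]
len 0.19118187225671765 0.19010663121470242 wid 0.08456598572481686 0.08792757886963662
yaw 11.07366573474738 10.061386389088469 11.282982527465398 10.554985502816637
centre [0.62103708 0.22203833 0.04      ]
from left end [0.62242749 0.22263333 0.04      ]
drain [0.62199444 0.22411649 0.004     ]
```

View pics/t2.png

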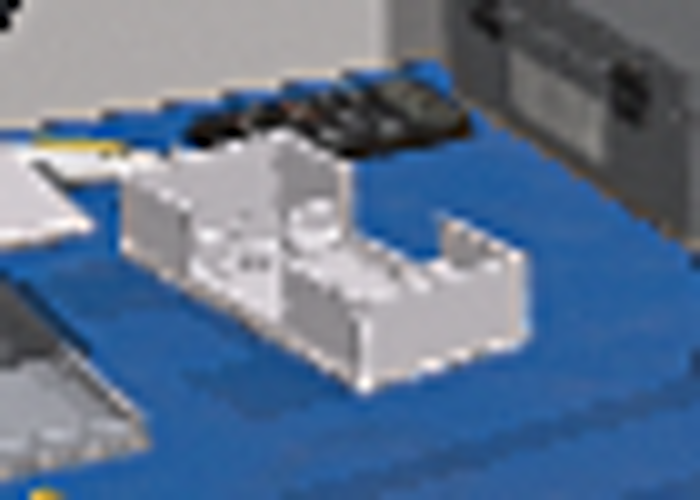

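Request:
arm_command(series=[[4, 20, 8, 1], [14, 65, 10, 3], [30, 120, 10, 6], [48, 178, 10, 9], [66, 236, 10, 12], [86, 290, 10, 14], [104, 340, 10, 16], [120, 380, 10, 17]])

```text
time: 16.6
tool_pos: [0.5954, 0.162, 0.124]
eef_rot: [-3.124, -0.321, 0.002]
contact_force: [0.8, -0.3, -0.5]
width: 0.014
```

Request:
arm_command(series=[[10, 30, 0, 0], [18, 52, 0, 0], [23, 63, 0, 0], [24, 66, 0, 0], [24, 66, 0, 0], [24, 66, 0, 0], [24, 66, 0, 0], [24, 66, 0, 0]])

```text
time: 17.6
tool_pos: [0.6204, 0.2226, 0.1243]
eef_rot: [3.126, 0.312, -0.0]
contact_force: [-0.7, 0.5, -0.5]
width: 0.0138
```

```bash
python3 - <<'E'
from h import *
for n,(x,y,w,h) in (("top",(75,155,110,75)),("scene",(205,110,110,90))):
    a=ctrl.grab_frame(n)[:,:,::-1]; cv2.imwrite(f"pics/{n}6.png",a)
    cv2.imwrite(f"pics/{n}6z.png",cv2.resize(a[y:y+h,x:x+w],None,fx=6,fy=6,interpolation=2))
s=ctrl.sense();print(s['tool_pos'],np.degrees(2*np.arctan2(s['eef_rot'][1],s['eef_rot'][0])),s['width'],s['contact_force'],s['torque'])
E
```

```text
[0.62032176 0.22291875 0.12428024] 11.440234383161 0.013637080937415324 [ 0.38621307 -0.27287637 -1.15854945] [-0.01101965 -0.05248661  0.00139365]
```

View pics/top6z.png

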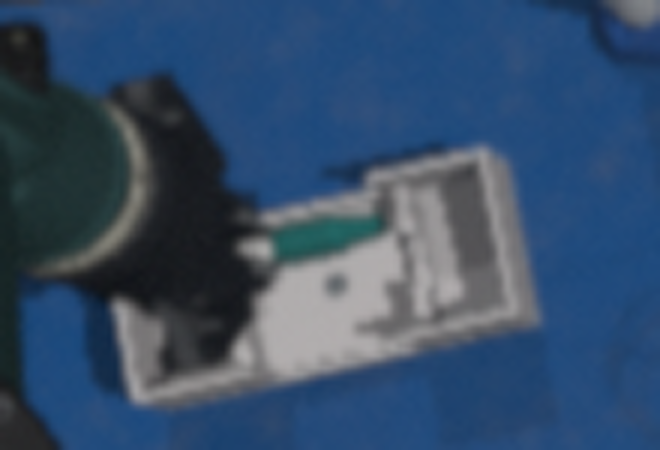

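View pics/scene6z.png

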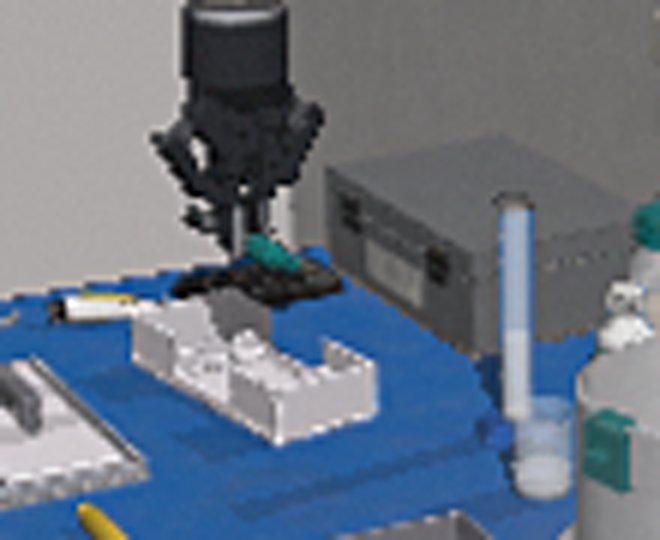

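```bash
python3 - <<'E'
from h import *
tp=(75+385/6-.4,155+222/6-.4); sp=(205+302/6-.4,110+266/6-.4)
print(at("top",*tp,.113))
o1,d1=ray("top",*tp);o2,d2=ray("scene",*sp)
t=np.linalg.lstsq(np.c_[d1,-d2],o2-o1,rcond=None)[0];A=o1+d1*t[0];B=o2+d2*t[1];print("tip tri",A,B)
s=ctrl.sense();T=s['tool_pos'];th=np.radians(11.4);u=np.array([np.sin(th),-np.cos(th),0])
P=at("top",*tp,.113);print("along",(P-T)@u,"across",(P-T)@[np.cos(th),np.sin(th),0])
# expected line of electrode projected in scene for z .113
for z in(.103,.113,.123):
  print(z,proj("scene",np.r_[(T+u*.066)[:2],z]),sp, proj("top",np.r_[(T+u*.066)[:2],z]),tp)
# teal mask
a=cv2.imread("pics/top6.png");h=cv2.cvtColor(a,cv2.COLOR_BGR2HSV)
m=((h[...,0]>75)&(h[...,0]<95)&(h[...,1]>110)&(h[...,2]>60)).astype(np.uint8);m[:,:112]=0;m[:,145:]=0;m[:180]=0;m[205:]=0
p=cv2.findNonZero(m);print(cv2.boundingRect(p),cv2.minAreaRect(p))
b=cv2.boxPoints(cv2.minAreaRect(p));Q=np.array([at("top",*q,.113) for q in b]);print(Q.round(4))
E
```

```text
[0.63245714 0.16082655 0.113     ]
tip tri [0.6331123  0.16211003 0.10935617] [0.63878283 0.15991268 0.10960175]
along 0.06326583679892907 across -0.0003770203719861534
0.103 [253.93570578 155.77210212] (254.93333333333334, 153.93333333333334) [140.98161169 191.84904735] (138.76666666666668, 191.6)
0.113 [253.85277374 153.49298167] (254.93333333333334, 153.93333333333334) [139.72204579 191.24170273] (138.76666666666668, 191.6)
0.123 [253.76951885 151.20498856] (254.93333333333334, 153.93333333333334) [138.43946961 190.62326288] (138.76666666666668, 191.6)
(121, 191, 18, 7) ((129.4423065185547, 193.7115478515625), (4.3145551681518555, 17.454336166381836), 78.69007110595703)
[[0.6293 0.2109 0.113 ]
 [0.6373 0.1641 0.113 ]
 [0.6255 0.1617 0.113 ]
 [0.6175 0.2084 0.113 ]]
```

Request:
arm_command(series=[[1, -2, -15, 0], [1, -2, -32, 0], [1, -2, -48, 0], [1, -2, -60, 0], [1, -2, -70, 0], [1, -2, -77, 0], [1, -2, -80, 0], [1, -2, -80, 0]])

```text
time: 18.7
tool_pos: [0.6214, 0.2212, 0.0443]
eef_rot: [-3.126, -0.313, -0.0]
contact_force: [-0.0, 0.4, -1.3]
width: 0.0138
```

```bash
python3 - <<'E'
from h import *
for n,(x,y,w,h) in (("top",(75,155,110,75)),("scene",(205,110,110,90))):
    a=ctrl.grab_frame(n)[:,:,::-1]; cv2.imwrite(f"pics/{n}7.png",a)
    cv2.imwrite(f"pics/{n}7z.png",cv2.resize(a[y:y+h,x:x+w],None,fx=6,fy=6,interpolation=2))
s=ctrl.sense();print(s['tool_pos'],np.degrees(2*np.arctan2(s['eef_rot'][1],s['eef_rot'][0])),s['width'],s['contact_force'],s['torque'])
E
```

```text
[0.62163885 0.22130832 0.04468633] -348.54362750782957 0.01392686721013648 [0.25581795 1.26633178 0.53113538] [-0.0055805  -0.0056905   0.02872451]
```

View pics/top7z.png

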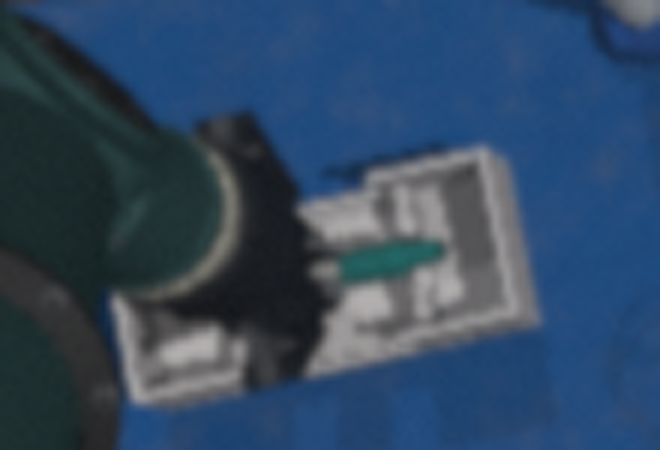

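View pics/scene7z.png

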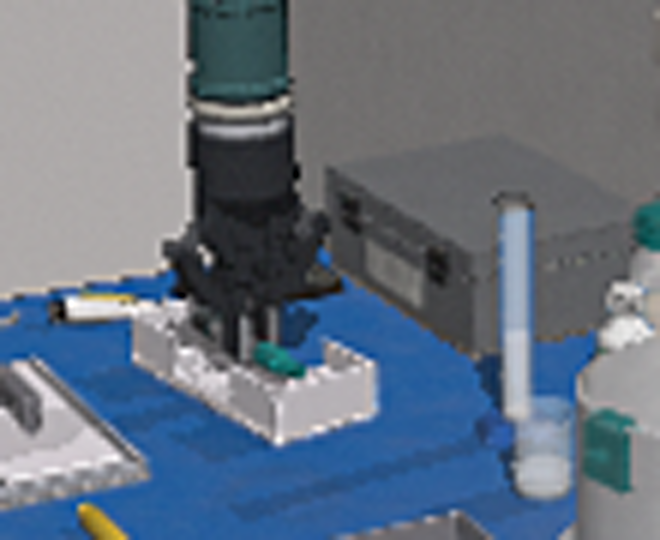

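Request:
arm_command(series=[[0, 0, -2, 0], [0, 0, -4, 0], [0, 0, -6, 0], [0, 0, -7.5, 0], [0, 0, -9, 0], [0, 0, -10, 0], [0, 0, -10.5, 0], [0, 0, -11, 0]])

```text
time: 19.8
tool_pos: [0.6214, 0.2211, 0.0332]
eef_rot: [3.126, 0.313, 0.0]
contact_force: [0.5, -0.0, -1.3]
width: 0.0142
```

Request:
arm_command(series=[[0, 0, -0.4, 0], [0, 0, -0.8, 0], [0, 0, -1.2, 0], [0, 0, -1.5, 0], [0, 0, -1.5, 0], [0, 0, -1.5, 0], [0, 0, -1.5, 0], [0, 0, -1.5, 0]])

```text
time: 20.8
tool_pos: [0.6214, 0.2212, 0.0327]
eef_rot: [3.126, 0.313, 0.0]
contact_force: [-1.4, -0.7, 5.6]
width: 0.0138
```

Request:
arm_command(series=[[0, 0, 0, 0], [0, 0, 0, 0], [0, 0, 0, 0], [0, 0, 0, 0], [0, 0, 0, 0], [0, 0, 6, 0], [0, 0, 16, 0], [0, 0, 32, 0]], jaw=0.4)

```text
time: 21.8
tool_pos: [0.6212, 0.2211, 0.0645]
eef_rot: [3.126, 0.314, -0.001]
contact_force: [-0.6, -0.5, 0.1]
width: 0.034
```

Request:
arm_command(series=[[0, 0, 40, 0], [0, 0, 80, 0], [-10, 0, 120, 0], [-40, -20, 150, 0], [-70, -70, 160, 0], [-95, -120, 160, 0], [-115, -170, 160, 0], [-125, -200, 160, 0]])

```text
time: 22.8
tool_pos: [0.4947, 0.0183, 0.2248]
eef_rot: [3.124, 0.31, -0.0]
contact_force: [-0.5, -0.0, 0.6]
width: 0.0339
```

```bash
python3 - <<'E'
from h import *
for n,(x,y,w,h) in (("top",(75,155,110,130)),("scene",(165,130,130,110))):
    a=ctrl.grab_frame(n)[:,:,::-1]; cv2.imwrite(f"pics/{n}8.png",a)
    k=6 if n=="scene" else 4.5
    cv2.imwrite(f"pics/{n}8z.png",cv2.resize(a[y:y+h,x:x+w],None,fx=k,fy=k,interpolation=2)[:600,:800])
s=ctrl.sense();print(s['time'],s['tool_pos'],s['width'],s['contact_force'])
E
```

```text
22.9 [0.49447305 0.01665332 0.22444875] 0.034039629546649186 [ 0.77775403  0.15787458 -0.42571649]
```

View pics/top8z.png

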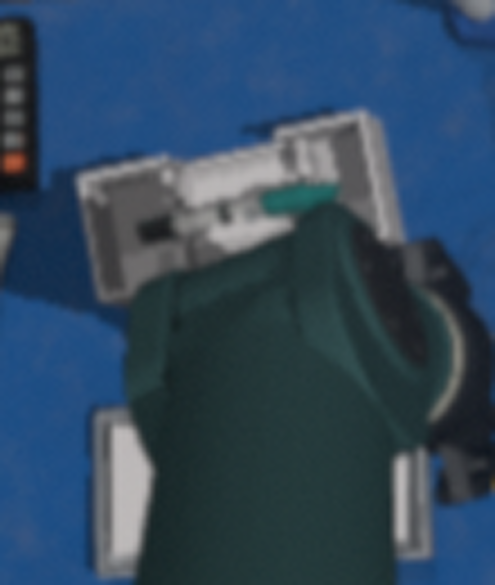

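View pics/scene8z.png

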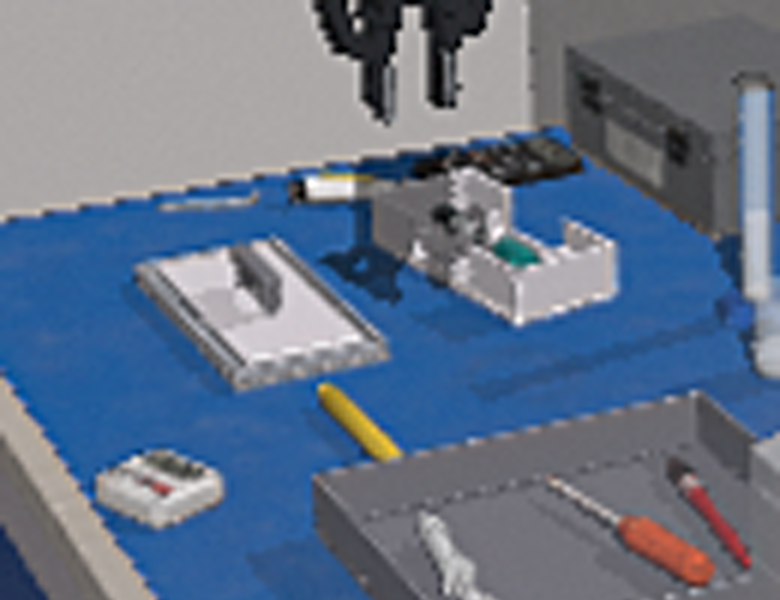

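View pics/top8.png

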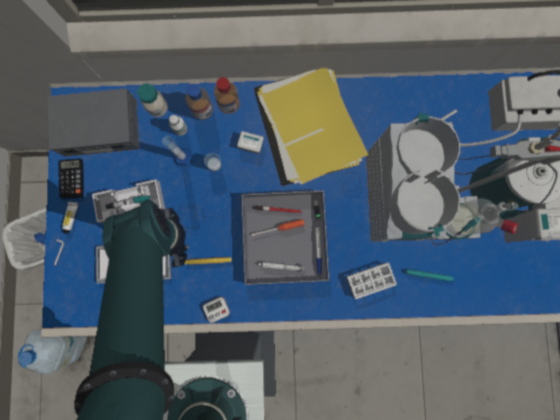

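Request:
arm_command(series=[[0, -30, 0, 0], [0, -90, 0, 0], [0, -150, 0, 0], [-10, -210, 0, 0], [-15, -270, 0, 0], [-20, -310, 0, 0], [-20, -330, 0, 0], [-20, -330, 0, 0]])

```text
time: 23.9
tool_pos: [0.4771, -0.309, 0.2241]
eef_rot: [3.126, 0.312, 0.002]
contact_force: [0.4, 0.7, -0.3]
width: 0.0344
```

```bash
python3 - <<'E'
from h import *
a=ctrl.grab_frame("top")[:,:,::-1]; cv2.imwrite("pics/top9.png",a)
cv2.imwrite("pics/top9z.png",cv2.resize(a[165:290,80:180],None,fx=4.8,fy=4.8,interpolation=2))
c=cv2.resize(a[165:230,80:175],None,fx=8,fy=8,interpolation=2);cv2.imwrite("pics/top9y.png",c)
h=cv2.cvtColor(a,cv2.COLOR_BGR2HSV)
m=((h[...,0]>75)&(h[...,0]<95)&(h[...,1]>100)).astype(np.uint8);m[:,:112]=0;m[:,160:]=0;m[:180]=0;m[225:]=0
p=cv2.findNonZero(m);r=cv2.minAreaRect(p);print(r);Q=np.array([at("top",*q,.0215) for q in cv2.boxPoints(r)]);print(Q.round(4))
th=np.radians(11.2);c=np.array([.6215,.2225])
for q in Q: d=q[:2]-c;print("trough frame",(d@[np.cos(th),np.sin(th)]).round(4),(d@[-np.sin(th),np.cos(th)]).round(4))
E
```

```text
((141.0500030517578, 198.1500244140625), (4.110960960388184, 14.546475410461426), 71.56504821777344)
[[0.6287 0.2084 0.0215]
 [0.6412 0.1677 0.0215]
 [0.6294 0.1637 0.0215]
 [0.6169 0.2045 0.0215]]
trough frame 0.0043 -0.0152
trough frame 0.0087 -0.0576
trough frame -0.0037 -0.0592
trough frame -0.008 -0.0168
```

View pics/top9y.png

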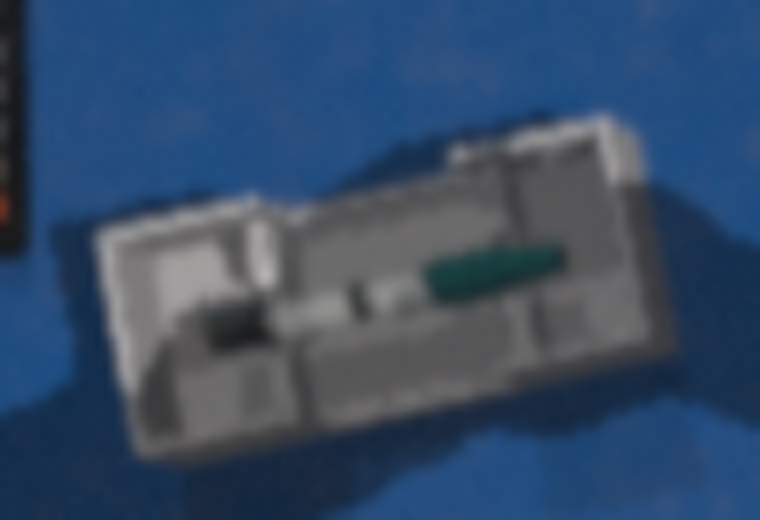

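View pics/top9z.png

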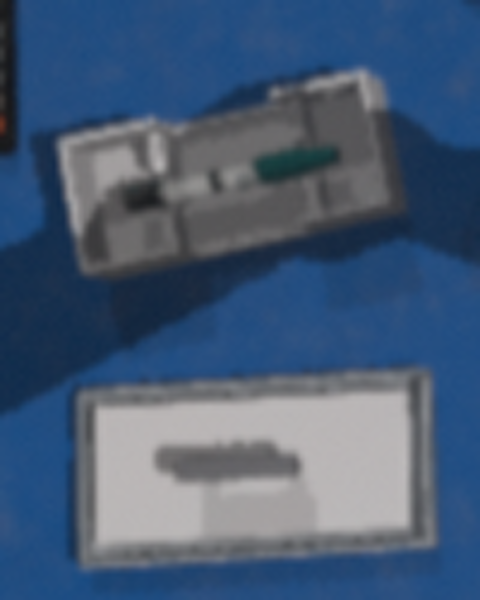

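```bash
python3 - <<'E'
from h import *
c=at("top",80+385/8-.5,165+290/8-.5,.0215);print("electrode mid",c)
a=cv2.imread("pics/top0.png").astype(int);b=cv2.imread("pics/top9.png").astype(int)
print("beaker/cyl diff",abs(a-b)[130:178,155:225].mean())
ctrl.sign_off();print(ctrl.sense()['time'])
E
```

```text
electrode mid [0.6225317  0.22577497 0.0215    ]
beaker/cyl diff 1.5587301587301587
the job is handed in; nothing more can be done
the job is handed in; nothing more can be done
```

The lid is off the trough and lying flat, right way up, in its rest. The electrode is in the notches of both saddles. I handed the job in at about 24 s of the 51 s allowed.

- **Lid:** I gripped it by the bar handle, lifted it and set it down with about 4 N change in contact force. The last top and scene views show it inside the rest walls with a margin all round.
- **Electrode:** I lowered it until contact (5.6 N) at 32.7 mm tool height, against about 32.6 mm expected for seating, and only then released it. The last top view shows it lying along the trough across both saddles. Its middle measured about 3 mm from the estimated seat point, along the trough.
- **Other things:** the beaker and cylinder area looks essentially the same before and after. The screwdriver, syringe, brush, marker and USB stick are still in the tray. The gripper was clear of everything at the end.
- **Small disagreements:**
  - The top and scene views differed by about 6 mm on where the electrode's middle lay along its length before the grasp.
  - The finger width on the electrode read 13.9 mm, against the stated 16 to 19 mm. The same reading was about 1 mm low on the lid's bar.
  - A colour mask of the shaded grip end gave a yaw several degrees off the trough's. The full outline agreed with the trough to within about 1°, so I trusted the outline.

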